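# Dispense the small caster balls through the medium slot

## Task

Turn the slotted dial on the ball dispenser until its medium-width slot lies squarely over the outlet (the index tab on the bin side), then tip the hopper right over with the crank so that the three small balls drop into the bin while the big ball stays inside. Finish with the hopper swung back fully upright, the dial still on the medium slot and the bin standing where it was; do not tip with the dial on any other setting, and leave the things around alone.

Things in the scene. Friction and masses are not known exactly. Their poses are not given: they have to be found in the camera images.
- dispenser: Fixed stand: black base plate 200 x 148 x 8 mm (137 mm to -x, 63 mm to +x of the origin), two steel uprights (outer faces at y = +-64 mm, tops 154 mm high) that carry a clear box hopper 70 x 72 x 64 mm on a pivot. Origin on the worktop straight below the pivot; -x points to the catch bin (the hopper tips that way), +y to the crank, z up.
- pivot (a point): Middle of the tipping axis, 140 mm above the worktop, on the stand (does not move). The tipping axis is its y; axes as the stand's. The dial turns about the vertical line through it when the hopper is upright.
- hopper (a joint): Tipping angle of the hopper about the pivot, rad: 0 = upright (a stop), grows as the top goes over towards the bin (-x of the stand), 2.4 = stop, right over with the mouth facing down at the bin. Stiff: it stays where it is left, and takes about 0.3 N m, which is 4 to 5 N at the crank.
- crank_grip (a point): Middle of the crank handle, a black round bar 14 mm thick, 46 mm long, along the stand's y; centre 98 mm to +y of the pivot, 70 mm from the tipping axis. Turns with the hopper: at hopper 0 the crank leans 1.2 rad from vertical away from the bin (handle 65 mm to +x, 25 mm above the pivot), at 2.4 it leans 1.2 rad towards the bin, going over the top. Axes: the stand's at hopper 0.
- dial (a joint): Angle of the dial on the hopper's top, rad: 0 = medium slot squarely over the outlet, +2.09 = big opening over it, -2.09 = narrow slot over it; grows counter-clockwise seen from above (hopper upright). Stops at -2.3 and 2.3; friction about 0.05 N m, it stays where it is left. Starts between the medium slot and the big opening (0.6 to 1.45).
- dial_grip (a point): Grip of the dial: black bar 32 mm long (its x axis), 14 mm wide (y), 26 mm tall, on a round aluminium plate (104 mm diameter, 4 mm thick, top 53 mm above the pivot). The bar stands from 57 to 83 mm above the pivot; the point is 73 mm above it and 4 mm along +x from the turning axis, 2 mm short of the bar's middle. -x points to the medium slot.
- medium_slot (a point): Centre of the dial's medium slot, 15 x 62 mm, 29.5 mm from the turning axis, at plate level; turns with the dial. The narrow slot (8 x 62 mm) lies 120 degrees counter-clockwise of it seen from above, the big opening (26 x 28 mm) 120 degrees clockwise.
- index_tab (a point): Small steel tab on the hopper, 8 mm wide, at the dial's edge on the bin side (56 mm from the dial's axis). It marks the outlet below the dial: the medium slot must face it.
- hopper_mid (a point): Middle of the hopper's inside (62 x 64 x 60 mm); axes turn with the hopper (the stand's axes at hopper 0). 15 mm above the pivot and 6 mm to the bin side when upright.
- catch_bin: Loose grey open bin, 118 x 108 x 45 mm, walls 3 mm, standing on the base plate below the outlet, on the bin side between and in front of the uprights. Origin: centre of its underside. Already in the right place: leave it there.
- ball_a_center (a point): Centre of one of the three small steel balls, 12 mm in diameter, loose in the hopper at the start.
- ball_b_center (a point): Centre of one of the three small steel balls, 12 mm in diameter, loose in the hopper at the start.
- ball_c_center (a point): Centre of one of the three small steel balls, 12 mm in diameter, loose in the hopper at the start.
- ball_big_center (a point): Centre of the big white plastic ball, 22 mm in diameter, loose in the hopper; a small ball may hang behind it, then the hopper is rocked or tipped again. It passes only the big opening and must stay in the hopper.
- flux_tin: Round tin, 45 mm diameter, 22 mm high, beside the dispenser; bystander. Origin: centre of underside.
- cap_electro: Standing capacitor, 22 mm diameter, 34 mm high, beside the dispenser; bystander. Origin: centre of underside.
- marker_blue: Felt marker lying beside the dispenser, 116 mm long, 13 mm thick; bystander. Origin: centre of underside.
Mind the look-alikes: they are no part of the job. Of the things shaped like the catch_bin, the grey one is meant.

How it is judged:
By the outcome, as a careful person would: the job done as asked, in the order asked, and still so for the second after the job is handed in, with the robot touching nothing.
It also fails if it takes over 64 s, if anything falls off the work surface, if the arm or the gripper's body presses on something with over 40 N, if the wrist force passes 120 N, or if a joint passes its speed limit or range.

## Robot

A 6-joint arm with a two-finger parallel gripper is mounted at the origin on a cart in front of the work surface, level with it; the furniture and walls round the work are solid. World frame = base frame: x ahead of the robot, y to its left, z up, the work surface at z = 0. Lengths are in m, angles in rad, forces in N, time in s.
With the tool pointing down it reaches from about 0.3 to 0.85 m from the base axis. Payload 5.4 kg.
Tool frame: the origin (TCP) lies at the very end of the fingers, on their centre line; the grasp point (between the pads) lies 19 mm behind it; z points along the fingers, y is the line along which they close (so a half turn about z gives the same grasp; the last joint's range is limited). The gripper opens to 85 mm and grips with 20 to 120 N. Pads are 22 mm wide; open, the fingers measure 114 mm over their backs; the gripper's body (76 mm by 85 mm) begins 54 mm behind the grasp point. The pads swing forward as they close: fully open they stand 13 mm farther back than shut.
Start: joints at [-1.316, 0.158, 1.597, -0, 1.386, -0.21], TCP at [0.258, -0.514, 0.231] pointing down, gripper open.
Joint ranges: [-2.91, 2.91], [-0.94, 2.29], [0.18, 2.7], [-1.29, 4.43], [0.17, 2.64], [-3, 3]. Speed limits (rad/s): [2.57, 2.57, 3.14, 3.14, 3.14, 3.14].

## Interface

Orientations are given as a 3x3 rotation matrix whose columns are the frame's x, y, z axes.
In Python, from plant import observe, capture, hand_in gives the robot as it stands.
- The arm moves only by the tool jog_arm, never from a script. Its argument "plan" is a list of rows, each a list of 6 numbers: the shift along the tool's x, y, z in mm, then the turn, a rotation vector about the tool's x, y, z in degrees. A call has 1 to 8 rows; each row shifts and turns the commanded pose from where the row before left it, along the tool's axes as they then stand; what a row does not reach is not made up. A row lasts 1/12 s, in which the tool goes at most 41.7 mm and 7.16 degrees, less where a joint would pass 70% of its speed; a pose out of reach is approached as far as the arm can. A call with a gripper value outside its range is refused whole. "grip" is the finger opening in mm, from 0 to 85.4, set as the call begins (left out, the last holds). The fingers move at their own pace and stop on an object; the grip force is fixed at half the most. Time passes only in rows, so rows that do not move let the fingers close. It gives the time, the measured TCP pose, the force, the opening and the grip force at its end, in the units of the state.
- observe(): the state, without advancing time (a new reading comes with each control period).
- capture(name): name is "scene" or "top" or "wrist"; returns a dict with "img" (400x640x3 uint8, blue, green, red), "fx", "fy", "cx", "cy" (pixels), "R" (3x3) and "t" (3): a world point X has camera coordinates R X + t; the wrist camera has in their place "mount" (4x4, takes a point from camera to tool coordinates, whose origin is the TCP and whose axes are the flange's). Camera axes: x right, y down, z forward; pixel columns grow to the right and rows downward; lengths in m; the calibration is good to about 2 mm. A picture is of the moment at which its call begins: read the wrist's pose just before it. There is no depth.
- hand_in(): hands the job in; it is judged then, once.
The state is a dict: "t": time; "joints": joint angles; "qd": joint speeds; "effort": joint torques, N m; "ee_pos": TCP position; "tcp_rot": TCP orientation; "contact_force": force on the tool from outside, world axes, zero at the start; "moment": the same for the moment, N m; "gripper_width": finger opening in m; "grasp_force": force on a finger pad.
Only numpy, scipy, OpenCV 4.12 (cv2) and the standard library are available. Lean on these libraries where they do the work, as an engineer would, in place of code of your own. Each camera call takes 0.05 s, during which the arm holds its last target. There are 200 camera calls.

## Working session

There is one attempt and no reset: what is moved stays moved. The work goes in short steps, Python scripts to look and compute and a tool call to move; the robot and the scene stay as the last step left them, time stands still between calls to the robot, and variables do not carry over. Pictures are saved under pics/ and viewed, at most 10 in all, crops included, and the job is handed in when it is done.

Besides the shell and the picture viewer there is one more tool, called after "Emit:" as name(argument=value, ...), one argument or row to a line, values as JSON. jog_arm: Moves the arm, as the interface text tells. Its arguments: {"type":"object","properties":{"plan":{"type":"array","items":{"type":"array","items":{"type":"number"}}},"grip":{"type":"number"}},"required":["plan"]}

```bash
mkdir -p pics; ls
cat > h.py <<'E'
import numpy as np, cv2
from plant import observe, capture, hand_in
def cam(n):
    s=observe(); c=capture(n)
    if n=="wrist":
        M=np.array(c["mount"]); T=np.eye(4); T[:3,:3]=s["tcp_rot"]; T[:3,3]=s["ee_pos"]
        W=np.linalg.inv(T@M); c["R"]=W[:3,:3]; c["t"]=W[:3,3]
    c["R"]=np.array(c["R"]); c["t"]=np.array(c["t"]).ravel(); return c
def proj(c,X):
    p=np.atleast_2d(X)@c["R"].T+c["t"]
    return np.c_[c["fx"]*p[:,0]/p[:,2]+c["cx"],c["fy"]*p[:,1]/p[:,2]+c["cy"]]
def ray(c,uv):
    d=c["R"].T@np.array([(uv[0]-c["cx"])/c["fx"],(uv[1]-c["cy"])/c["fy"],1]); return -c["R"].T@c["t"],d/np.linalg.norm(d)
def atz(c,uv,z):
    o,d=ray(c,uv); return o+d*(z-o[2])/d[2]
def tri(obs):
    A=np.zeros((3,3));b=np.zeros(3)
    for c,uv in obs:
        o,d=ray(c,uv);P=np.eye(3)-np.outer(d,d);A+=P;b+=P@o
    X=np.linalg.solve(A,b); return X,[np.round(proj(c,X)[0]-uv,1) for c,uv in obs]
E
python3 - <<'E'
from h import *
import pickle
d={n:cam(n) for n in("scene","top")}
pickle.dump(d,open("c0.pkl","wb"))
cv2.imwrite("pics/a.png",np.vstack([cv2.resize(d[n]["img"],(480,300),interpolation=cv2.INTER_AREA) for n in d]))
for n in d: print(n,d[n]["fx"],-d[n]["R"].T@d[n]["t"],d[n]["R"])
E
```

```text
pics
scene 514.5438976867089 [-0.25902318 -0.97166494  0.8393801 ] [[ 0.73856889 -0.67390745 -0.01909833]
 [-0.3367435  -0.34421647 -0.87642389]
 [ 0.58405463  0.65373065 -0.48116153]]
top 447.88611683154426 [ 0.29990162 -0.02419116  1.31781524] [[-1.60826681e-02 -9.99870398e-01  7.32062677e-04]
 [-9.79852800e-01  1.56149103e-02 -1.99109682e-01]
 [ 1.99072445e-01 -3.91952858e-03 -9.79976938e-01]]
```

View pics/a.png

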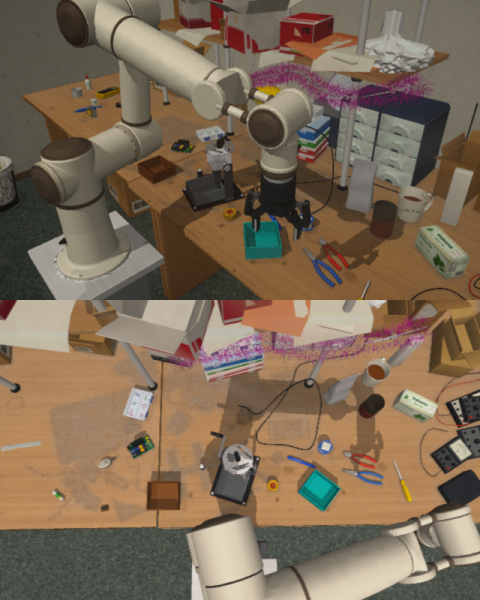

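The picture shows the dispenser at top view (235,465) and scene view (215,165). Bin look-alikes are teal at (318,488) and brown at (163,493); the grey bin at (230,490) on the black base is the one I want. Next I'll take enlarged crops.

Run:
```python
from h import *
import pickle
d=pickle.load(open("c0.pkl","rb"))
def crop(n,x,y,w,h,s): return cv2.resize(d[n]["img"][y:y+h,x:x+w],None,fx=s,fy=s,interpolation=cv2.INTER_CUBIC)
a=crop("top",260,160,130,120,5); b=crop("scene",235,160,100,130,4.6)
cv2.imwrite("pics/b.png",a)
b=crop("scene",235,160,110,125,4.8)
cv2.imwrite("pics/c.png",b)
```

```text
(no output)
```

View pics/b.png

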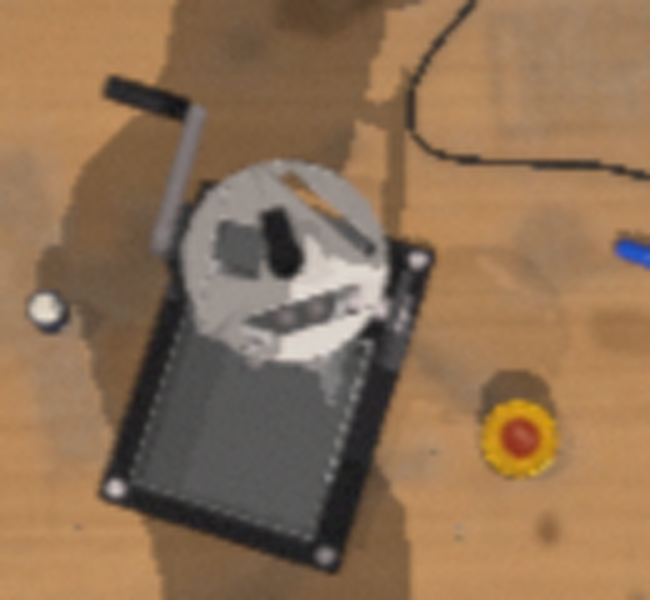

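View pics/c.png

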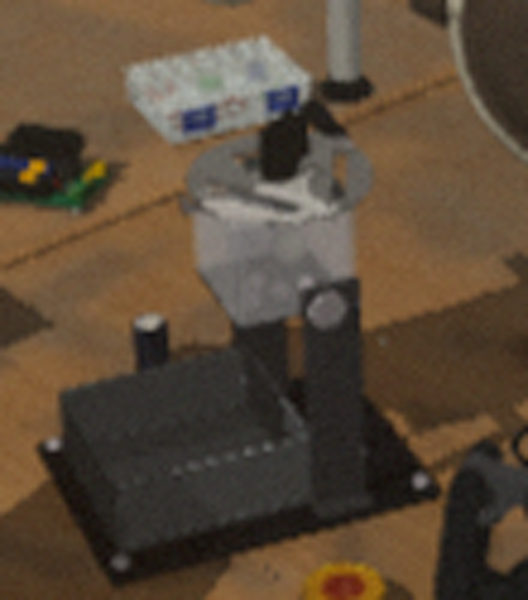

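The top crop shows three slots on the dial, around its centre (287,258):
- Medium at (305,308).
- Narrow at (330,215).
- Big at (240,248).

The index tab is near the bottom edge at (258,345), and the crank handle runs from (105,87) to (190,108). The scene crop shows the base corners at (40,448), (115,580) and (438,490). I'll fit the stand pose to these.

```bash
cat >> h.py <<'E'
def Rz(a): return np.array([[np.cos(a),-np.sin(a),0],[np.sin(a),np.cos(a),0],[0,0,1]])
def Ry(a): return np.array([[np.cos(a),0,np.sin(a)],[0,1,0],[-np.sin(a),0,np.cos(a)]])
E
python3 - <<'E'
from h import *
import pickle
from scipy.optimize import least_squares
d=pickle.load(open("c0.pkl","rb"))
T=lambda x,y:(260+x/5-.4,160+y/5-.4)
S=lambda x,y:(235+x/4.8-.4,160+y/4.8-.4)
t,s=d["top"],d["scene"]
BL=[-.137,.074,.008];BR=[-.137,-.074,.008];FR=[.063,-.074,.008]
hx,hz=.07*np.sin(1.2),.14+.07*np.cos(1.2)
obs=[(t,T(101,494),BL),(t,T(337,570),BR),(t,T(435,245),FR),(s,S(40,447),BL),(s,S(115,575),BR),(s,S(438,487),FR),
 (t,T(147,97),[hx,.098,hz]),]
def f(p): return np.ravel([proj(c,Rz(p[2])@np.array(X)+[p[0],p[1],0])[0]-uv for c,uv,X in obs])
r=least_squares(f,[.5,0.1,-.2]);print(r.x,np.round(r.fun.reshape(-1,2),1).tolist())
p=r.x; W=lambda X:Rz(p[2])@np.array(X)+[p[0],p[1],0]
np.save("stand.npy",p)
# height checks
print("BR corner tri",tri([(t,T(337,570)),(s,S(115,575))]), "dialtop center tri",tri([(t,T(285,262)),(s,S(280,180))]),W([0,0,.193]))
print("bar top tri",tri([(t,T(273,217)),(s,S(285,125))]))
for n,c,g in(("top",t,lambda q:(q-[260-.4,160-.4])*5),("scene",s,lambda q:(q-[234.6,159.6])*4.8)):
  print(n,"ctr",g(proj(c,W([0,0,.193]))),"tab",g(proj(c,W([-.056,0,.193]))))
for nm,q in(("medium",(303,311)),("narrow",(330,214)),("big",(238,248))):
  X=Rz(p[2]).T@(atz(t,T(*q),.193)-W([0,0,.193])); print(nm,X,np.hypot(X[0],X[1]),np.degrees(np.arctan2(X[1],X[0])))
print("handle",W([hx,.098,hz]),"bistanders",atz(t,T(45,308),.034),atz(t,T(518,437),.022))
st=observe();print(st["tcp_rot"],st["ee_pos"],st["gripper_width"])
E
```

```text
[ 0.49995658 -0.02006939 -0.31481927] [[-1.1, 0.2], [0.5, 0.2], [0.5, 0.1], [-0.8, -0.9], [-0.1, 1.0], [1.3, 0.1], [-0.4, -0.5]]
BR corner tri (array([ 0.34766922, -0.04682079,  0.01018274]), [array([ 0.1, -0.1]), array([-0.1,  0. ])]) dialtop center tri (array([ 0.49731928, -0.02045282,  0.19018428]), [array([ 0.2, -0.3]), array([-0.3,  0.1])]) [ 0.49995658 -0.02006939  0.193     ]
bar top tri (array([ 0.51280395, -0.01306503,  0.21713315]), [array([-0.5,  0.8]), array([ 0.9, -0.2])])
top ctr [[285.03651122 254.57728302]] tab [[252.26405148 358.899969  ]]
scene ctr [[281.49124867 174.0629686 ]] tab [[186.83187546 195.40581247]]
medium [-2.50864245e-02 -1.73060043e-02  5.55111512e-17] 0.03047665466691469 -145.39993921284224
narrow [ 2.69237659e-02 -1.57597768e-02  5.55111512e-17] 0.031197110973429514 -30.342493778206887
big [-3.81157009e-03  2.39458593e-02  5.55111512e-17] 0.02424731414185682 99.04415371980157
handle [0.59233796 0.05291208 0.16536504] bistanders [0.49903629 0.11999623 0.034     ] [ 0.42116176 -0.15252076  0.022     ]
[[ 8.93894549e-01  4.48277119e-01 -4.00695834e-04]
 [ 4.48277137e-01 -8.93893112e-01  1.64727377e-03]
 [ 3.80255892e-04 -1.65211182e-03 -9.99998563e-01]] [ 0.25760071 -0.51346524  0.23041376] 0.08519162396929769
```

Emit:
jog_arm(
  plan=[
    [0, 0, -40, 0, 0, 0],
    [0, 0, -40, 0, 0, 0],
    [0, 0, -40, 0, 0, 0],
    [32, -23.6, 0, 0, 0, 0],
    [32, -23.6, 0, 0, 0, 0],
    [32, -23.6, 0, 0, 0, 0],
    [32, -23.6, 0, 0, 0, 0],
    [32, -23.6, 0, 0, 0, 0],
  ],
  grip=50,
)

```text
t: 0.77
ee_pos: [0.3482, -0.3349, 0.3508]
tcp_rot: [[0.894, 0.448, -0.0], [0.448, -0.894, 0.001], [0.0, -0.001, -1.0]]
contact_force: [0.1, 0.3, -0.0]
gripper_width: 0.05
grasp_force: 0.0
```

Emit:
jog_arm(
  plan=[
    [32, -23.6, 0, 0, 0, 0],
    [32, -23.6, 0, 0, 0, 0],
    [32, -23.6, 0, 0, 0, 0],
    [32, -23.6, 0, 0, 0, 0],
    [32, -23.6, 0, 0, 0, 0],
    [32, -23.6, 0, 0, 0, 0],
    [32, -23.6, 0, 0, 0, 5],
    [0, 0, 0, 0, 0, 5],
  ],
)

```text
t: 1.43
ee_pos: [0.4756, -0.0826, 0.3509]
tcp_rot: [[0.957, 0.29, 0.001], [0.29, -0.957, 0.003], [0.001, -0.003, -1.0]]
contact_force: [0.5, 0.8, -0.4]
gripper_width: 0.05
grasp_force: 0.0
```

Run:
```python
from h import *
import pickle
w=cam("wrist"); pickle.dump(w,open("w1.pkl","wb"))
cv2.imwrite("pics/d.png",cv2.resize(w["img"],(800,500)))
s=observe();print(s["ee_pos"],s["tcp_rot"],w["R"],-w["R"].T@w["t"])
p=np.load("stand.npy")
print(proj(w,[Rz(p[2])@np.array(X)+[p[0],p[1],0] for X in([0,0,.193],[-.056,0,.193])])*1.25)
```

```text
[ 0.47473956 -0.08538528  0.3508002 ] [[ 9.58712013e-01  2.84377916e-01 -6.90437256e-04]
 [ 2.84378496e-01 -9.58711588e-01  9.81181259e-04]
 [-3.82903916e-04 -1.13701577e-03 -9.99999280e-01]] [[ 0.2892242  -0.95725785 -0.00260088]
 [-0.92354125 -0.27974985  0.26231961]
 [-0.2518351  -0.07346716 -0.96497754]] [ 0.53998509 -0.06383126  0.49454326]
[[325.31386483 175.9203181 ]
 [288.04145845 234.02856672]]
```

View pics/d.png

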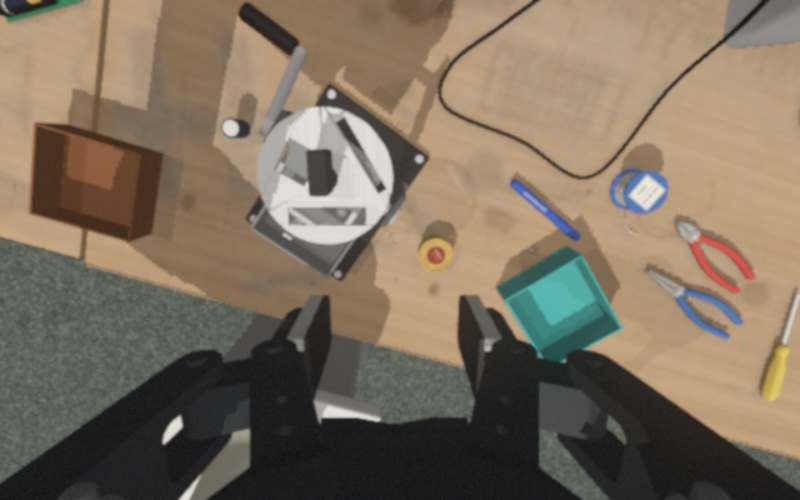

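The wrist view shows the dial centred at (325,176). The medium slot lies horizontally at (327,216), the narrow slot is at (360,155), the big opening at (292,162), and the bar at (320,170). The bystanders are the flux tin at (436,254), the capacitor at (235,128) and the blue marker at (545,208). Next I'll take a close crop.

Run:
```python
from h import *
import pickle
w=pickle.load(open("w1.pkl","rb"))
cv2.imwrite("pics/e.png",cv2.resize(w["img"][75:215,190:350],None,fx=4.25,fy=4.25,interpolation=cv2.INTER_CUBIC))
```

```text
(no output)
```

View pics/e.png

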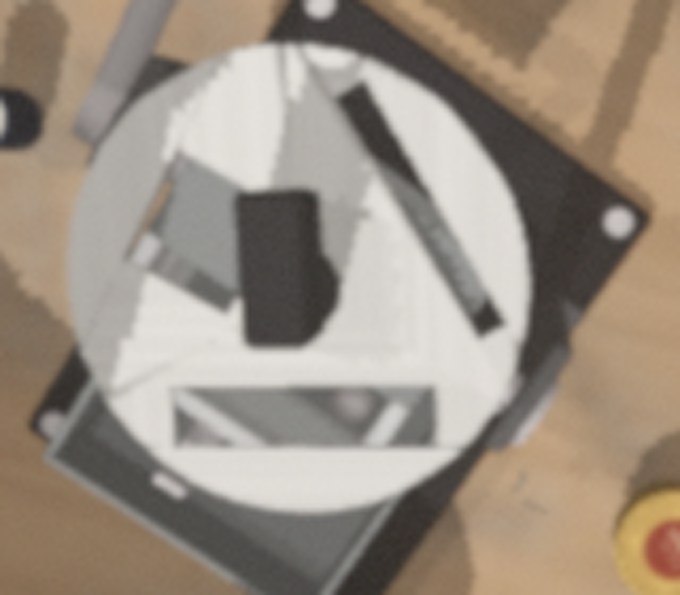

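The crop shows the medium slot with corners (173,388), (433,387), (436,447) and (173,446). The tab is at (170,486), the narrow slot runs from (351,91) to (491,328), and the bar's top face spans x 237–318 and y 190–348. I'll now fit the stand pose and dial angle together.

Run:
```python
from h import *
import pickle
from scipy.optimize import least_squares
d=pickle.load(open("c0.pkl","rb")); w=pickle.load(open("w1.pkl","rb"))
t,s=d["top"],d["scene"]
T=lambda x,y:(260+x/5-.4,160+y/5-.4); S=lambda x,y:(235+x/4.8-.4,160+y/4.8-.4)
C=lambda x,y:(190+x/4.25-.4,75+y/4.25-.4)
BL=[-.137,.074,.008];BR=[-.137,-.074,.008];FR=[.063,-.074,.008]
hx,hz=.07*np.sin(1.2),.14+.07*np.cos(1.2)
obs=[(t,T(101,494),BL,0),(t,T(337,570),BR,0),(t,T(435,245),FR,0),(s,S(40,447),BL,0),(s,S(115,575),BR,0),(s,S(438,487),FR,0),(t,T(147,97),[hx,.098,hz],0),
 (w,C(650,215),FR,0),(w,C(170,486),[-.056,0,.193],0)]
m=[[-.022,.031],[-.022,-.031],[-.037,-.031],[-.037,.031]]
for q,X in zip([(173,388),(433,387),(436,447),(173,446)],m): obs.append((w,C(*q),X+[.193],1))
n=lambda r,l:(Rz(np.radians(120))@np.array([-r,l,0])+[0,0,.193])
for q,X in zip([(338,97),(364,85),(503,320),(480,335)],[n(.0255,-.031),n(.0335,-.031),n(.0335,.031),n(.0255,.031)]): obs.append((w,C(*q),X,1))
for q,X in zip([(237,194),(315,190),(318,348),(246,348)],[[.022,.007,.223],[.022,-.007,.223],[-.010,-.007,.223],[-.010,.007,.223]]): obs.append((w,C(*q),X,1))
def f(p):
  o=[]
  for c,uv,X,k in obs:
    X=np.array(X)
    if k: X=Rz(p[3])@X
    X=Rz(p[2])@X+[p[0],p[1],0]
    if c is w: X=X+[p[4],p[5],0]
    o.append((proj(c,X)[0]-uv))
  return np.ravel(o)
for bias in(0,1):
  r=least_squares(lambda q:f(np.r_[q[:4],q[4:]*bias]),[.5,-.02,-.31,.6,0,0],loss="soft_l1");print(np.round(r.x,4));print(np.round(f(np.r_[r.x[:4],r.x[4:]*bias]).reshape(-1,2),1).tolist())
  p=r.x
  np.save("stand.npy",p)
  W=lambda X:Rz(p[2])@np.array(X)+[p[0],p[1],0]
  g=W(Rz(p[3])@[.006,0,.213]);st=observe();print("grip",g,"tool delta mm",np.array(st["tcp_rot"]).T@(g-st["ee_pos"])*1e3,"bar yaw deg",np.degrees(p[2]+p[3]),"tool y",np.degrees(np.arctan2(st["tcp_rot"][1][1],st["tcp_rot"][0][1])))
```

```text
[ 0.4991 -0.0212 -0.3187  0.5973  0.      0.    ]
[[-0.8, 0.4], [0.6, 0.6], [0.9, 0.5], [-0.8, -0.7], [-0.2, 1.3], [1.2, 0.5], [0.2, -0.3], [2.1, -0.1], [1.5, -0.8], [-0.1, -1.8], [1.9, -0.6], [1.3, 0.3], [0.8, -0.4], [-2.2, 1.5], [-1.0, -0.1], [-0.7, 3.2], [-2.4, 3.7], [0.7, -1.4], [-1.2, -0.3], [-0.8, 0.2], [0.2, -0.1]]
grip [ 0.5048816  -0.01951727  0.213     ] tool delta mm [ 47.68174544 -54.42000724 137.84391836] bar yaw deg 15.963754136689507 tool y -73.47832178124278
[ 0.5001 -0.0202 -0.3179  0.5969 -0.001  -0.0011]
[[-1.1, 0.1], [0.3, 0.2], [0.5, 0.1], [-0.8, -1.0], [-0.1, 1.0], [1.3, 0.2], [-0.2, -0.7], [2.1, -0.1], [1.6, -0.7], [-0.0, -1.7], [2.0, -0.5], [1.3, 0.3], [0.8, -0.4], [-2.2, 1.6], [-0.9, -0.0], [-0.6, 3.3], [-2.4, 3.8], [0.8, -1.4], [-1.1, -0.2], [-0.7, 0.2], [0.3, -0.0]]
grip [ 0.50585151 -0.01849824  0.213     ] tool delta mm [ 48.9013939  -55.12114314 137.84424855] bar yaw deg 15.981553695975474 tool y -73.47832178124278
```

Emit:
jog_arm(
  plan=[
    [24, -27.5, 0, 0, 0, 0],
    [23, -27.5, 0, 0, 0, 0],
    [0, 0, 35, 0, 0, 0],
    [0, 0, 35, 0, 0, 0],
    [0, 0, 35, 0, 0, 0],
    [0, 0, 25, 0, 0, 0],
    [0, 0, 0, 0, 0, 0],
    [0, 0, 0, 0, 0, 0],
  ],
)

```text
t: 2.15
ee_pos: [0.5023, -0.023, 0.2203]
tcp_rot: [[0.958, 0.286, -0.003], [0.286, -0.958, 0.001], [-0.003, -0.002, -1.0]]
contact_force: [0.6, -0.4, 1.2]
gripper_width: 0.0498
grasp_force: 0.0
```

Run:
```python
from h import *
s=observe();p=np.load("stand.npy")
g=Rz(p[2])@Rz(p[3])@[.004,0,.199]+[p[0],p[1],0]
print(s["ee_pos"],s["contact_force"],np.array(s["tcp_rot"]).T@(g-s["ee_pos"])*1e3)
w=cam("wrist");cv2.imwrite("pics/f.png",w["img"])
```

```text
[ 0.50227235 -0.02298756  0.22031709] [ 0.57484957 -0.38481804  1.1561646 ] [ 2.77823273 -3.26421212 21.31435007]
```

View pics/f.png

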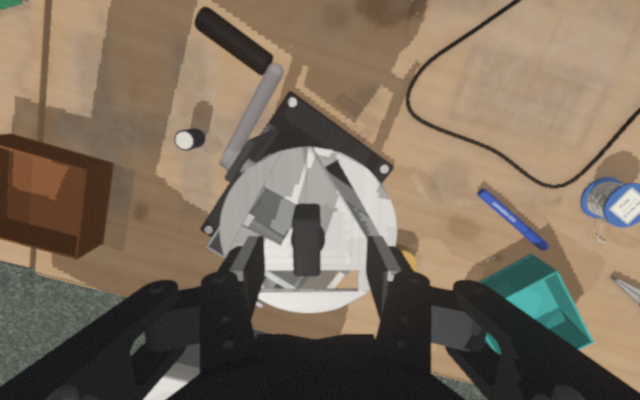

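The bar (centre about 307) sits slightly left of the finger midline (about 316), which matches the fit's −3 mm in tool y. I'll correct that, go down and grip.

Emit:
jog_arm(
  plan=[
    [2.5, -3, 5, 0, 0, 0],
    [0, 0, 8, 0, 0, 0],
    [0, 0, 8, 0, 0, 0],
    [0, 0, 0, 0, 0, 0],
  ],
)

```text
t: 2.53
ee_pos: [0.5041, -0.0187, 0.1989]
tcp_rot: [[0.958, 0.287, -0.002], [0.287, -0.958, 0.001], [-0.002, -0.001, -1.0]]
contact_force: [0.5, -0.1, -0.1]
gripper_width: 0.0501
grasp_force: 0.0
```

Emit:
jog_arm(
  plan=[
    [0, 0, 0, 0, 0, 0],
    [0, 0, 0, 0, 0, 0],
    [0, 0, 0, 0, 0, 0],
    [0, 0, 0, 0, 0, 0],
    [0, 0, 0, 0, 0, 0],
  ],
  grip=5,
)

```text
t: 2.95
ee_pos: [0.5049, -0.0179, 0.2009]
tcp_rot: [[0.958, 0.286, 0.0], [0.286, -0.958, 0.002], [0.001, -0.002, -1.0]]
contact_force: [-1.9, 5.0, 3.1]
gripper_width: 0.0131
grasp_force: 60.0
```

Emit:
jog_arm(
  plan=[
    [0, 0.5, 0, 0, 0, 5.7],
    [0, 0.4, 0, 0, 0, 5.7],
    [0, 0.4, 0, 0, 0, 5.7],
    [0, 0.4, 0, 0, 0, 5.7],
    [0, 0.4, 0, 0, 0, 5.7],
    [0, 0.4, 0, 0, 0, 5.7],
    [0, 0, 0, 0, 0, 0],
    [0, 0, 0, 0, 0, 0],
  ],
)

```text
t: 3.62
ee_pos: [0.5048, -0.022, 0.2009]
tcp_rot: [[0.954, -0.299, -0.0], [-0.299, -0.954, -0.001], [-0.0, 0.001, -1.0]]
contact_force: [-4.1, -3.5, 4.3]
gripper_width: 0.0127
grasp_force: 60.3
```

Run:
```python
from h import *
s=observe();p=np.load("stand.npy");R=np.array(s["tcp_rot"])
print(s["ee_pos"],s["contact_force"],s["moment"],"tool x minus stand x deg",np.degrees(np.arctan2(R[1,0],R[0,0])-p[2]))
```

```text
[ 0.50481859 -0.02203861  0.20090686] [-4.1011156  -3.51594552  4.32925773] [-0.48340965  0.74859234  0.03184961] tool x minus stand x deg 0.7999484568819591
```

Emit:
jog_arm(
  plan=[
    [0, 0, 0, 0, 0, 0],
    [0, 0, 0, 0, 0, 0],
    [0, 0, 0, 0, 0, 0],
    [0, 0, -30, 0, 0, 0],
    [0, 0, -40, 0, 0, 0],
    [-30, 0, -30, 0, 0, 0],
    [-30, 0, -10, 0, 0, 0],
    [0, 0, 0, 0, 0, 0],
  ],
  grip=60,
)

```text
t: 4.28
ee_pos: [0.4474, -0.0024, 0.314]
tcp_rot: [[0.954, -0.3, 0.007], [-0.3, -0.954, -0.001], [0.007, -0.001, -1.0]]
contact_force: [0.9, 0.2, -0.7]
gripper_width: 0.0602
grasp_force: 0.0
```

Run:
```python
from h import *
import pickle
w=cam("wrist"); pickle.dump(w,open("w2.pkl","wb"))
p=np.load("stand.npy");u=proj(w,[p[0],p[1],.193])[0];print(u,observe()["ee_pos"])
x,y=int(u[0])-70,max(0,int(u[1])-65);print(x,y)
cv2.imwrite("pics/g.png",cv2.resize(w["img"][y:y+130,x:x+150],None,fx=4.5,fy=4.5,interpolation=cv2.INTER_CUBIC))
```

```text
[316.61297874 128.13113902] [ 0.44823711 -0.00291195  0.31204305]
246 63
```

View pics/g.png

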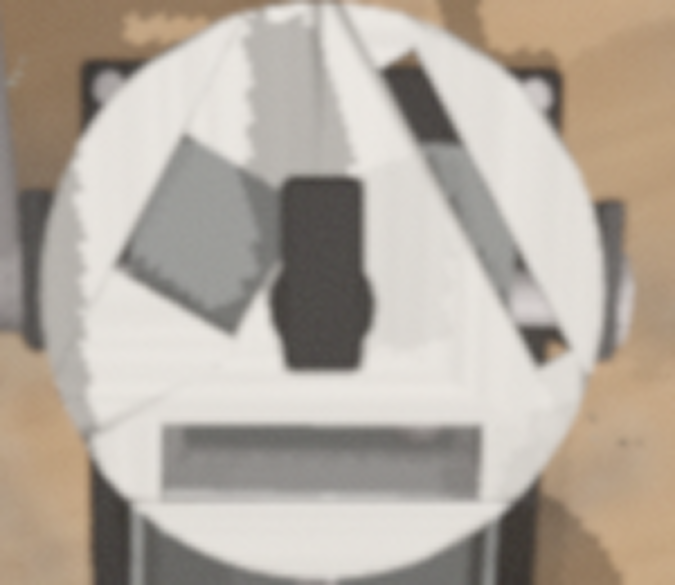

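The dial is now square. The medium slot spans (162–481, 425–498) with its centre at x = 321, against a disc centre of about 323. The uprights run parallel to it within about 1°. Next I'll work out the crank grasp.

Run:
```python
from h import *
import pickle
s=observe();p=np.load("stand.npy");R=np.array(s["tcp_rot"]);w=pickle.load(open("w2.pkl","rb"))
W=lambda X:Rz(p[2])@np.array(X)+[p[0],p[1],0]
h=W([.0652,.104,.1654]);print("handle",h,"delta tool",R.T@(h-s["ee_pos"])*1e3)
print("joints",s["joints"],"rel",np.degrees(np.arctan2(R[1,0],R[0,0])-p[2]))
# handle check: wrist pic w1 ends & top ends
d=pickle.load(open("c0.pkl","rb"));w1=pickle.load(open("w1.pkl","rb"))
T=lambda x,y:(260+x/5-.4,160+y/5-.4)
for nm,a,b in(("outer",(243,12),(107,87)),("inner",(300,46),(188,107))):
  print(nm,tri([(w1,np.array(a)/1.25),(d["top"],T(*b))]))
print(W([.0652,.121,.1654]),W([.0652,.075,.1654]))
```

```text
handle [0.59452705 0.05825539 0.1654    ] delta tool [ 120.38766388 -102.18624303  147.3470534 ]
joints [-2.77663088e-01 -2.30183850e-01  1.81715202e+00  5.41719530e-04
  1.54935910e+00  1.59822961e+00] rel 0.7351163816041588
outer (array([0.59673642, 0.0731563 , 0.1662758 ]), [array([0.1, 0.4]), array([-0. , -0.1])])
inner (array([0.5888731 , 0.03101479, 0.15039196]), [array([0. , 0.2]), array([-0., -0.])])
[0.5998414  0.07440338 0.1654    ] [0.58546138 0.03070882 0.1654    ]
```

Emit:
jog_arm(
  plan=[
    [30, -25.5, 0, 0, 0, 0],
    [30, -25.5, 0, 0, 0, 0],
    [30, -25.5, 0, 0, 0, 0],
    [30, -25.5, 0, 0, 0, 0],
    [0, 0, 0, 0, 0, -7],
    [0, 0, 0, 0, 0, -7],
    [0, 0, 0, 0, 0, -7],
    [0, 0, 0, 0, 0, -7],
  ],
)

```text
t: 5.0
ee_pos: [0.594, 0.0577, 0.3075]
tcp_rot: [[0.982, 0.188, -0.003], [0.188, -0.982, 0.001], [-0.002, -0.001, -1.0]]
contact_force: [0.2, 0.9, 0.1]
gripper_width: 0.0597
grasp_force: 0.0
```

Emit:
jog_arm(
  plan=[
    [0, 0, 0, 0, 0, -7],
    [0, 0, 0, 0, 0, -7],
    [0, 0, 0, 0, 0, -7],
    [0, 0, 0, 0, 0, -7],
    [0, 0, 0, 0, 0, -7],
    [0, 0, 0, 0, 0, -7],
    [0, 0, 0, 0, 0, -7],
    [0, 0, 0, 0, 0, -7],
  ],
)

```text
t: 5.67
ee_pos: [0.5938, 0.0576, 0.3079]
tcp_rot: [[0.394, 0.919, -0.002], [0.919, -0.394, 0.001], [-0.0, -0.002, -1.0]]
contact_force: [0.7, 0.0, 0.0]
gripper_width: 0.0597
grasp_force: 0.0
```

Emit:
jog_arm(
  plan=[
    [0, 0, 0, 0, 0, -5.5],
    [0, 0, 35, 0, 0, 0],
    [0, 0, 35, 0, 0, 0],
    [0, 0, 0, 0, 0, 0],
    [0, 0, 0, 0, 0, 0],
  ],
)

```text
t: 6.08
ee_pos: [0.592, 0.0577, 0.2366]
tcp_rot: [[0.31, 0.951, -0.007], [0.951, -0.31, 0.001], [-0.001, -0.007, -1.0]]
contact_force: [1.0, -0.1, 0.6]
gripper_width: 0.0601
grasp_force: 0.0
```

Run:
```python
from h import *
s=observe();p=np.load("stand.npy");R=np.array(s["tcp_rot"])
h=Rz(p[2])@np.array([.0652,.104,.1464])+[p[0],p[1],0]
print("delta tool",R.T@(h-s["ee_pos"])*1e3,s["joints"],"rel",np.degrees(np.arctan2(R[1,0],R[0,0])-p[2]))
w=cam("wrist");cv2.imwrite("pics/h.png",w["img"])
```

```text
delta tool [ 1.39649808  2.80375561 90.20195104] [-1.05896845e-01  2.10742831e-01  1.52671848e+00  2.21250881e-04
  1.41084036e+00  2.09230140e-01] rel 90.159253923178
```

View pics/h.png

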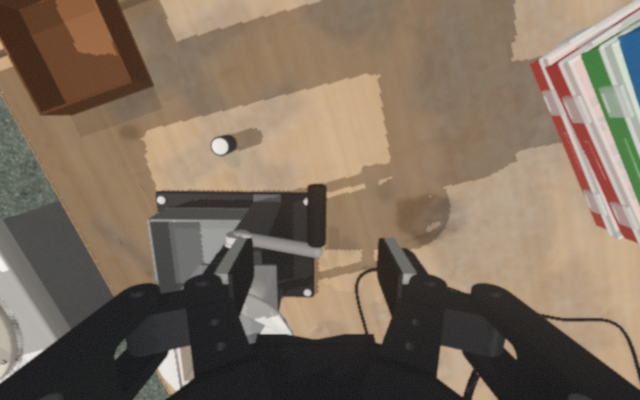

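The handle at (317,215) lies midway between the fingers (250 and 385), with the capacitor at (223,145) clear of them. I'll descend and grip.

Emit:
jog_arm(
  plan=[
    [1, 1.5, 25, 0, 0, 0],
    [0, 0, 25, 0, 0, 0],
    [0, 0, 25, 0, 0, 0],
    [0, 0, 14, 0, 0, 0],
    [0, 0, 0, 0, 0, 0],
  ],
)

```text
t: 6.55
ee_pos: [0.5947, 0.0581, 0.1494]
tcp_rot: [[0.31, 0.951, -0.003], [0.951, -0.31, 0.0], [-0.0, -0.003, -1.0]]
contact_force: [-0.4, -0.3, -0.3]
gripper_width: 0.0602
grasp_force: 0.0
```

Emit:
jog_arm(
  plan=[
    [0, 0, 0, 0, 0, 0],
    [0, 0, 0, 0, 0, 0],
    [0, 0, 0, 0, 0, 0],
    [0, 0, 0, 0, 0, 0],
    [0, 0, 0, 0, 0, 0],
    [0, 0, 0, 0, 0, 0],
  ],
  grip=5,
)

```text
t: 7.05
ee_pos: [0.5932, 0.0591, 0.1533]
tcp_rot: [[0.31, 0.951, -0.005], [0.951, -0.31, 0.001], [-0.0, -0.005, -1.0]]
contact_force: [-13.6, 3.1, 13.3]
gripper_width: 0.0117
grasp_force: 58.6
```

Run:
```python
from h import *
s=observe();p=np.load("stand.npy");R=np.array(s["tcp_rot"])
print("TCP in stand",Rz(p[2]).T@(s["ee_pos"]-np.r_[p[:2],0]),s["contact_force"],s["joints"])
# arc in tool axes: tool x=+y stand, tool y=+x stand, z=-z
a=1.2-np.linspace(0,2.4,15); P=np.c_[70*np.sin(a),-70*np.cos(a)]
print(np.round(np.diff(P,axis=0),1).tolist())
```

```text
TCP in stand [0.06372083 0.10437233 0.15328765] [-13.59005583   3.10782116  13.31149128] [-1.03736535e-01  2.84451616e-01  1.60833976e+00  9.78913379e-04
  1.25404580e+00  2.10863115e-01]
[[-5.3, -10.8], [-7.0, -9.7], [-8.6, -8.4], [-9.9, -6.8], [-10.9, -5.0], [-11.6, -3.0], [-11.9, -1.0], [-11.9, 1.0], [-11.6, 3.0], [-10.9, 5.0], [-9.9, 6.8], [-8.6, 8.4], [-7.0, 9.7], [-5.3, 10.8]]
```

The width of 11.7 mm and the 13 N push suggest the bar is held near the fingertips. I'll reopen, go 6 mm lower and 1 mm toward the bin, then grip again.

Emit:
jog_arm(
  plan=[
    [0, 0, 0, 0, 0, 0],
    [0, 0, 0, 0, 0, 0],
    [0, -1.5, 6, 0, 0, 0],
    [0, 0, 0, 0, 0, 0],
  ],
  grip=40,
)

```text
t: 7.38
ee_pos: [0.5935, 0.0585, 0.1441]
tcp_rot: [[0.31, 0.951, -0.001], [0.951, -0.31, 0.0], [-0.0, -0.001, -1.0]]
contact_force: [-0.8, 0.6, 0.1]
gripper_width: 0.04
grasp_force: 0.0
```

Emit:
jog_arm(
  plan=[
    [0, 0, 0, 0, 0, 0],
    [0, 0, 0, 0, 0, 0],
    [0, 0, 0, 0, 0, 0],
    [0, 0, 0, 0, 0, 0],
    [0, 0, 0, 0, 0, 0],
    [0, 0, 0, 0, 0, 0],
  ],
  grip=5,
)

```text
t: 7.88
ee_pos: [0.5929, 0.0587, 0.1447]
tcp_rot: [[0.31, 0.951, -0.002], [0.951, -0.31, 0.0], [-0.0, -0.002, -1.0]]
contact_force: [-5.5, 0.5, 3.5]
gripper_width: 0.012
grasp_force: 58.5
```

Emit:
jog_arm(
  plan=[
    [0, -5.3, -10.8, 0, 0, 0],
    [0, -7, -9.7, 0, 0, 0],
    [0, -8.6, -8.4, 0, 0, 0],
    [0, 0, 0, 0, 0, 0],
  ],
)

```text
t: 8.22
ee_pos: [0.5746, 0.065, 0.1755]
tcp_rot: [[0.31, 0.951, 0.004], [0.951, -0.31, -0.001], [0.0, 0.004, -1.0]]
contact_force: [-2.2, -0.1, 6.1]
gripper_width: 0.012
grasp_force: 60.0
```

```bash
cat > st.py <<'E'
from h import *
s=observe();p=np.load("stand.npy");R=np.array(s["tcp_rot"])
X=Rz(p[2]).T@(s["ee_pos"]-np.r_[p[:2],0]);a=np.arctan2(X[0],X[2]+.019-.14)
print("TCP in stand mm",np.round(X*1e3,1),"r",np.hypot(X[0],X[2]-.121)*1e3,"hopper",1.2-a,"F stand",Rz(p[2]).T@s["contact_force"],"M",s["moment"],s["grasp_force"],s["gripper_width"])
E
python3 st.py
```

```text
TCP in stand mm [ 44.2 104.1 175.5] r 70.12287678878445 hopper 0.5189228275308949 F stand [-2.01392243 -0.80272526  6.07571728] M [ 0.0034753   0.32582226 -0.11473558] 59.98136579990387 0.01196954134464605
```

Forces are low and it tracks the arc well, so I'll carry on over the top.

Emit:
jog_arm(
  plan=[
    [0, -9.9, -6.8, 0, 0, 0],
    [0, -10.9, -5.0, 0, 0, 0],
    [0, -11.6, -3.0, 0, 0, 0],
    [0, -11.9, -1.0, 0, 0, 0],
    [0, -11.9, 1.0, 0, 0, 0],
    [0, -11.6, 3.0, 0, 0, 0],
    [0, 0, 0, 0, 0, 0],
  ],
)

```text
t: 8.8
ee_pos: [0.5139, 0.0855, 0.1915]
tcp_rot: [[0.31, 0.951, 0.014], [0.951, -0.31, -0.002], [0.003, 0.014, -1.0]]
contact_force: [-1.2, 0.1, 18.7]
gripper_width: 0.0119
grasp_force: 63.0
```

```bash
python3 st.py
```

```text
TCP in stand mm [-19.9 104.7 191.5] r 73.22449808269901 hopper 1.4755221508173961 F stand [-1.14886671 -0.31468486 18.6537258 ] M [-0.14858404 -0.36068107 -0.0206638 ] 63.04471492767334 0.01191238086501071
```

Emit:
jog_arm(
  plan=[
    [0, -10.9, 5.0, 0, 0, 0],
    [0, -9.9, 6.8, 0, 0, 0],
    [0, -8.6, 8.4, 0, 0, 0],
    [0, -7.0, 9.7, 0, 0, 0],
    [0, -5.3, 10.8, 0, 0, 0],
    [0, 0, 0, 0, 0, 0],
    [0, 0, 0, 0, 0, 0],
  ],
)

```text
t: 9.38
ee_pos: [0.4697, 0.1, 0.1446]
tcp_rot: [[0.31, 0.951, -0.0], [0.951, -0.31, 0.002], [0.002, -0.001, -1.0]]
contact_force: [0.5, 7.3, -1.8]
gripper_width: 0.0118
grasp_force: 71.9
```

```bash
python3 st.py
```

```text
TCP in stand mm [-66.5 104.6 144.6] r 70.51357457676623 hopper 2.430117047864724 F stand [-1.83878777  7.055704   -1.76752246] M [ 0.93082446  0.09063811 -0.07923948] 71.88055515289307 0.011761053359056282
```

Emit:
jog_arm(
  plan=[
    [0, 0, 0, 0, 0, 0],
    [0, 0, 0, 0, 0, 0],
    [0, 0, 0, 0, 0, 0],
    [0, 0, 0, 0, 0, 0],
    [0, 0, 0, 0, 0, 0],
    [0, 0, 0, 0, 0, 0],
    [0, 0, 0, 0, 0, 0],
    [0, 0, 0, 0, 0, 0],
  ],
)

```text
t: 10.05
ee_pos: [0.4696, 0.1, 0.1445]
tcp_rot: [[0.31, 0.951, -0.001], [0.951, -0.31, 0.003], [0.002, -0.002, -1.0]]
contact_force: [-0.5, 5.8, -0.3]
gripper_width: 0.0117
grasp_force: 72.0
```

Run:
```python
from h import *
import pickle
p=np.load("stand.npy");W=lambda X:Rz(p[2])@np.array(X)+[p[0],p[1],0]
out=[]
for n in("top","scene","wrist"):
  c=cam(n);u=proj(c,W([-.07,0,.04]))[0];print(n,u)
  if n=="wrist": im=cv2.resize(c["img"],(400,250))
  else:
    x,y=int(u[0])-50,int(u[1])-55; im=cv2.resize(c["img"][y:y+87,x:x+100],(400,348),interpolation=cv2.INTER_CUBIC)
  out.append(im)
cv2.imwrite("pics/i.png",np.hstack(out[:2])) if 0 else cv2.imwrite("pics/i.png",np.vstack([np.hstack(out[:2]),np.hstack([out[2],np.zeros_like(out[2])])]))
```

```text
top [309.64872172 242.90776208]
scene [272.18374693 249.83706179]
wrist [310.55188879 306.32263768]
```

View pics/i.png

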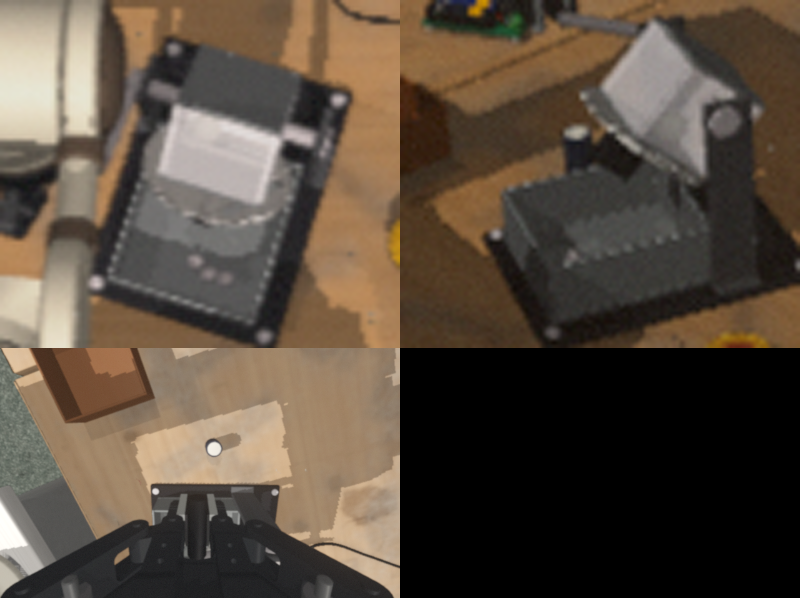

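In the top crop, all three small balls are in the bin at (195,262), (208,273) and (225,278). The hopper is right over and the bin hasn't moved. I'll swing the hopper back.

Emit:
jog_arm(
  plan=[
    [0, 5.3, -10.8, 0, 0, 0],
    [0, 7.0, -9.7, 0, 0, 0],
    [0, 8.6, -8.4, 0, 0, 0],
    [0, 9.9, -6.8, 0, 0, 0],
    [0, 10.9, -5.0, 0, 0, 0],
    [0, 11.6, -3.0, 0, 0, 0],
    [0, 11.9, -1.0, 0, 0, 0],
    [0, 0, 0, 0, 0, 0],
  ],
)

```text
t: 10.87
ee_pos: [0.5324, 0.0794, 0.1913]
tcp_rot: [[0.311, 0.951, -0.002], [0.951, -0.311, 0.002], [0.002, -0.002, -1.0]]
contact_force: [-4.6, 3.7, 11.4]
gripper_width: 0.0114
grasp_force: 66.6
```

```bash
python3 st.py
```

```text
TCP in stand mm [ -0.4 104.7 191.3] r 70.2748309812893 hopper 1.205638091784212 F stand [-5.49614949  2.13097346 11.39673175] M [ 0.79905147  1.17906897 -0.25694842] 66.63504123687744 0.011403167919151998
```

Emit:
jog_arm(
  plan=[
    [0, 11.9, 1.0, 0, 0, 0],
    [0, 11.6, 3.0, 0, 0, 0],
    [0, 10.9, 5.0, 0, 0, 0],
    [0, 9.9, 6.8, 0, 0, 0],
    [0, 8.6, 8.4, 0, 0, 0],
    [0, 7.0, 9.7, 0, 0, 0],
    [0, 4.8, 10.3, 0, 0, 0],
    [0, 0, 0, 0, 0, 0],
  ],
)

```text
t: 11.53
ee_pos: [0.5929, 0.0588, 0.1462]
tcp_rot: [[0.31, 0.951, -0.004], [0.951, -0.31, 0.001], [-0.0, -0.004, -1.0]]
contact_force: [-6.2, 2.3, 6.2]
gripper_width: 0.0116
grasp_force: 67.2
```

```bash
python3 st.py
```

```text
TCP in stand mm [ 63.5 104.  146.2] r 68.28456411971898 hopper 0.006670058897506825 F stand [-6.60202595  0.2480639   6.22371986] M [ 0.43451802  1.00372291 -0.1795528 ] 67.18451857566833 0.011574563058096302
```

Emit:
jog_arm(
  plan=[
    [0, 1, 3, 0, 0, 0],
    [0, 0, 2, 0, 0, 0],
    [0, 0, 0, 0, 0, 0],
    [0, 0, 0, 0, 0, 0],
  ],
)

```text
t: 11.87
ee_pos: [0.5932, 0.0587, 0.1455]
tcp_rot: [[0.31, 0.951, -0.004], [0.951, -0.31, 0.0], [-0.001, -0.004, -1.0]]
contact_force: [-21.3, 3.1, 33.1]
gripper_width: 0.012
grasp_force: 70.0
```

```bash
python3 st.py
```

```text
TCP in stand mm [ 63.8 104.  145.5] r 68.35476328060992 hopper -0.0038018450867396414 F stand [-21.18836449  -3.71858046  33.08889064] M [ 0.50123704  3.57102314 -0.18946663] 70.03078579902649 0.011998538019260263
```

Emit:
jog_arm(
  plan=[
    [0, -0.5, -3, 0, 0, 0],
    [0, 0, 0, 0, 0, 0],
  ],
)

```text
t: 12.03
ee_pos: [0.593, 0.0587, 0.1459]
tcp_rot: [[0.31, 0.951, -0.003], [0.951, -0.31, 0.0], [-0.001, -0.003, -1.0]]
contact_force: [-12.1, 2.1, 17.7]
gripper_width: 0.0119
grasp_force: 68.4
```

Emit:
jog_arm(
  plan=[
    [0, 0, 0, 0, 0, 0],
    [0, 0, 0, 0, 0, 0],
    [0, 0, 0, 0, 0, 0],
    [0, 0, 0, 0, 0, 0],
    [0, 0, -20, 0, 0, 0],
    [0, 0, -40, 0, 0, 0],
    [0, 0, -40, 0, 0, 0],
    [0, 0, -40, 0, 0, 0],
  ],
  grip=60,
)

```text
t: 12.7
ee_pos: [0.5933, 0.0584, 0.2841]
tcp_rot: [[0.31, 0.951, -0.002], [0.951, -0.31, 0.0], [-0.0, -0.002, -1.0]]
contact_force: [-0.1, 0.6, -1.0]
gripper_width: 0.0601
grasp_force: 0.0
```

Emit:
jog_arm(
  plan=[
    [0, -40, 0, 0, 0, 0],
    [-28, -28, 0, 0, 0, 0],
    [-28, -28, 0, 0, 0, 0],
    [-28, -28, 0, 0, 0, 0],
    [-40, 0, 0, 0, 0, 0],
    [-40, 0, 0, 0, 0, 0],
    [-40, 0, 0, 0, 0, 0],
    [0, 0, 0, 0, 0, 0],
  ],
)

```text
t: 13.37
ee_pos: [0.4108, -0.1027, 0.2832]
tcp_rot: [[0.318, 0.948, -0.001], [0.948, -0.318, -0.003], [-0.003, 0.0, -1.0]]
contact_force: [0.5, 1.1, 0.4]
gripper_width: 0.0601
grasp_force: 0.0
```

Run:
```python
from h import *
p=np.load("stand.npy");W=lambda X:Rz(p[2])@np.array(X)+[p[0],p[1],0]
out=[]
for n in("top","scene","wrist"):
  c=cam(n);u=proj(c,W([-.03,0,.08]))[0];print(n,u)
  if n=="wrist": im=cv2.resize(c["img"],(400,250))
  else:
    x,y=int(u[0])-60,int(u[1])-55; im=cv2.resize(c["img"][y:y+105,x:x+120],(400,350),interpolation=cv2.INTER_CUBIC)
  out.append(im)
t=cv2.resize(cam("top")["img"],(400,250),interpolation=cv2.INTER_AREA)
cv2.imwrite("pics/j.png",np.vstack([np.hstack(out[:2]),np.hstack([out[2],t])]))
```

```text
top [313.67254575 227.70573957]
scene [284.95476384 234.23624496]
wrist [341.78783251  78.20635941]
```

View pics/j.png

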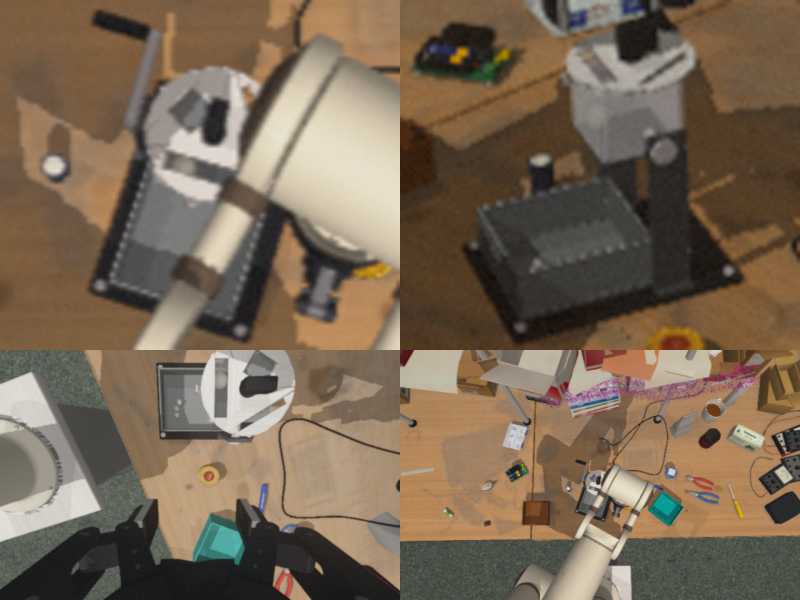

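The hopper is upright and the medium slot faces the bin. The balls are in the bin (wrist view, about (180,408)) and the bystanders haven't moved. I'm handing in.

```bash
python3 -c "
from plant import hand_in
print(hand_in())"
```

```text
the job is handed in; nothing more can be done
None
```

I handed the job in after about 13 s of robot time: the dial is on the medium slot (within about 1°), the three small balls are in the bin, and the hopper is back against its upright stop with the bin where it was; I saw only the small balls come out but did not check directly that the big ball is still in the hopper.

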